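# Wedge up the tilting plate and hold it

## Robot

A 6-joint arm with a two-finger parallel gripper is mounted at the origin on a cart in front of the work surface, level with it; the furniture and walls round the work are solid. World frame = base frame: x ahead of the robot, y to its left, z up, the work surface at z = 0. Lengths are in m, angles in rad, forces in N, time in s.
With the tool pointing down it reaches from about 0.375 to 0.75 m from the base axis. Payload 9 kg.
Tool frame: the origin (TCP) lies where the fingers leave the gripper's body, on its centre line; the fingertips stand 73 mm ahead of it and the grasp point (between the pads) lies 54 mm ahead of it; z points along the fingers, y is the line along which they close (so a half turn about z gives the same grasp; the last joint's range is limited). The gripper opens to 85 mm and grips with 20 to 120 N. Pads are 22 mm wide; open, the fingers measure 114 mm over their backs; the gripper's body (76 mm by 85 mm) begins 54 mm behind the grasp point. The pads swing forward as they close: fully open they stand 13 mm farther back than shut.
Start: joints at [-1.412, 0.104, 0.097, 1.564, 0, 1.353], TCP at [0.221, -0.558, 0.304] pointing down, gripper open.
Joint ranges: [-2.99, 2.99], [-0.84, 1.86], [-1.1, 1.16], [-1.84, 2.11], [-1.51, 1.56], [-3.14, 3.14]. Speed limits (rad/s): [2.22, 2.22, 2.57, 3.14, 3.14, 3.14].

## Interface

Orientations are given as a unit quaternion [w, x, y, z].
In Python, from station import * gives the robot as it stands.
- The arm moves only by the tool arm_command, never from a script. Its argument "deltas" is one flat list of numbers, 7 for each row, row after row: the closure, from 0 (fully open) to 1 (shut), then the shift along the tool's x, y, z each as a share of 0.6 m, from -1 to 1, then the turn, a rotation vector about the tool's x, y, z each as a share of 180 degrees, from -1 to 1. A call has 1 to 5 rows; each row is the pose to reach, as a shift and turn from the pose commanded when the call began, along the tool's axes at that moment, turning the shorter way round; what a row does not reach only later rows make up. A row lasts 1/8 s, in which the tool goes at most 62.5 mm and 10.7 degrees, less where a joint would pass 70% of its speed; a pose out of reach is approached as far as the arm can. A call with a number of a shift or a turn outside -1 to 1 is refused whole. A call with a gripper value outside its range is refused whole. The fingers move at their own pace and stop on an object; "grip_force" is the grip in N (left out, the last holds). Time passes only in rows, so rows that repeat a pose let the fingers close. It gives the time, the measured TCP pose, the force, the opening and the grip force at its end, in the units of the state.
- get_state(): the state, without advancing time (a new reading comes with each control period).
- capture(name): name is "scene" or "top" or "wrist"; returns the picture (420x560x3 uint8, blue, green, red); there is no depth.
- camera_model(name): a dict with "mtx" (3x3 intrinsics, pixels), "dist" ([k1, k2, p1, p2, k3] as OpenCV has them; the pictures are not rectified), "origin" and "rotation" of the camera in the world. Camera axes: x right, y down, z forward; pixel columns grow to the right and rows downward; lengths in m; the calibration is good to about 2 mm. A picture is of the moment at which its call begins: read the wrist's pose just before it. camera_model takes no time and is no camera call; for the wrist camera it gives the pose at the moment of the call.
- hand_in(): hands the job in; it is judged then, once.
The state is a dict: "t": time; "q": joint angles; "qvel": joint speeds; "effort": joint torques, N m; "position": TCP position; "eef_rot": TCP orientation; "force": force on the tool from outside, world axes, zero at the start; "wrist_torque": the same for the moment, N m; "gripper_width": finger opening in m; "finger_force": force on a finger pad.
Only numpy, scipy, OpenCV 4.12 (cv2) and the standard library are available. Lean on these libraries where they do the work, as an engineer would, in place of code of your own. Each camera call takes 0.05 s, during which the arm holds its last target. There are 200 camera calls.

## Task

Pick up the loose steel wedge by its upright grip block and, keeping it flat on the worktop, push it nose first under the middle of the front edge of the hinged plate that carries the V-block: feel where it touches, then push on until the plate has just lifted off its rests, about 4 mm at the front edge and never 10 mm. Lift the plate only with the wedge, not the gripper, and leave the height setter, tin and collet alone. Finish while still holding the wedge, with the plate resting on it.

Things in the scene. Friction and masses are not known exactly. Their poses are not given: they have to be found in the camera images.
- wedge_grip (a point): centre of the upright grip block of the loose plain steel wedge, 40 mm above its flat underside, which lies on the worktop. Block: 24 mm wide (y), 36 mm long (x), top 60 mm up; below 27 mm up the wedge is 36 mm wide. x points level along the wedge to its thin nose, 128 mm from this point; z up
- wedge: the same wedge (0.3 kg, 146 x 36 x 60 mm); origin in its underside, 58 mm nearer the nose than wedge_grip; x to the nose, z up. The nose is 5 mm high; from it the flat ramp rises 1 mm in every 5 mm to 27 mm at the face of the grip block (18 mm from wedge_grip)
- mouth (a point): fixed steel fixture: middle of the plate's front edge, at the height of the underside of the plate when on its rests. x points level inwards under the plate (push this way), z up. Its z is the opening under the seated plate, 14 to 18 mm, differing by start. Opening 96 mm wide (y) between side bars, bare worktop inside; flanges reach y +-85 mm
- tilt (a joint): angle of the plate about its hinge, rad: 0 lying on its rests, growing as the front edge rises. The hinge lies 125 mm behind the front edge, so 0.008 rad is 1 mm of lift there. It falls back by its weight
- tilt_plate: plain aluminium plate, 124 mm wide, 12 mm thick, with a dark V-block fixed on top (60 mm wide, to 76 mm high, starting 56 mm behind the front edge, with a low tail before it). Origin: middle of the lower front edge; x back to the hinge, z up. Its weight varies: some 4 to 6 N lift the front edge
- height_setter: blue dial height setter, 55 x 54 x 64 mm, standing loose on the worktop; origin under its centre. Leave it alone
- layout_tin: blue round tin, 66 mm across, 37 mm high, loose; origin under its centre. Leave it alone
- collet: steel spring collet, 33 mm across, 40 mm high, standing loose; origin under its centre. Leave it alone
Mind the look-alikes: they are no part of the job. Leave any black look-alike of the wedge alone. There is more than one size of the part that bears mouth; the job needs the larger.

How it is judged:
On the way:
1. the wedge's nose is under the front edge of the plate, the plate still on its rests (x of wedge_grip in the frame of mouth above -0.122 m and y of wedge_grip in the frame of mouth between -0.04 and 0.04 m and height (world z) of wedge below 0.006 m and value of joint tilt below 0.006 rad), for 0.1 s.
At the end, for the whole second after the job is handed in: Held in the fingers and flat on the worktop (4 mm, 0.06 rad), the wedge carries the plate 1.5 to 7.5 mm (0.012 to 0.060 rad) off its rests at the front edge; its grip is within 40 mm of the middle line, all is at rest, and gripper and arm are off the plate (value of joint tilt between 0.012 and 0.06 rad and contact force between wedge and tilt_plate above 0.5 N and contact force between the fingers and wedge above 1 N and contact force between each of the arm, the fingers and tilt_plate below 0.3 N and height (world z) of wedge below 0.004 m and angle between wedge's own z axis and vertical below 0.06 rad and y of wedge_grip in the frame of mouth between -0.04 and 0.04 m and linear speed of wedge below 0.01 m/s and velocity of joint tilt below 0.05 rad/s); the arm keeps its last pose, push and grip.
It fails at once if the plate is raised 10 mm or more at the front edge (value of joint tilt above 0.082 rad).
It fails at once if the gripper or arm lifts or shoves the plate (contact force between any of the fingers, the arm and tilt_plate above 5 N).
It fails at once if the height setter is disturbed (moved 25 mm) (distance of height_setter from where it was at the start of the episode above 0.025 m).
It fails at once if the layout tin is disturbed (moved 25 mm) (distance of layout_tin from where it was at the start of the episode above 0.025 m).
It fails at once if the collet is disturbed (moved 25 mm) (distance of collet from where it was at the start of the episode above 0.025 m).
It also fails if it takes over 51 s, if anything falls off the work surface, if the arm or the gripper's body presses on something with over 40 N, if the wrist force passes 120 N, or if a joint passes its speed limit or range.

## Working session

There is one attempt and no reset: what is moved stays moved. The work goes in short steps, Python scripts to look and compute and a tool call to move; the robot and the scene stay as the last step left them, time stands still between calls to the robot, and variables do not carry over. Pictures are saved under pics/ and viewed, at most 10 in all, crops included, and the job is handed in when it is done.

Besides the shell and the picture viewer there is one more tool, called after ">>>" by a JSON object that holds its "op" and its "data". arm_command: Moves the arm, as the interface text tells. Shift numbers are shares of 0.6 m and turn numbers shares of 180 degrees, none past 1 either way. Its arguments: {"type":"object","properties":{"deltas":{"type":"array"},"grip_force":{"type":"number"}},"required":["deltas"]}

```bash
mkdir -p pics; ls
python3 - <<'E'
from station import *
import cv2,numpy as np
for n in("scene","top"):
    cv2.imwrite(f"pics/{n}0.png",capture(n)); m=camera_model(n); print(n,np.round(m["mtx"],1).tolist(),np.round(m["dist"],3),np.round(m["origin"],3),np.round(m["rotation"],3).tolist())
print(get_state())
E
```

```text
pics
scene [[481.8, 0.0, 276.1], [0.0, 481.8, 213.4], [0.0, 0.0, 1.0]] [-0.107  0.     0.     0.     0.   ] [-0.176 -1.371  0.761] [-0.522, 0.818, -0.202, 0.132]
top [[471.8, 0.0, 283.1], [0.0, 471.8, 210.4], [0.0, 0.0, 1.0]] [0.016 0.    0.    0.    0.   ] [ 0.406 -0.027  1.577] [0.031, -0.698, 0.715, -0.04]
{'t': 0.1, 'q': array([-1.41170354e+00,  1.04654460e-01,  9.65886885e-02,  1.56388599e+00,
        6.13980638e-06,  1.35309729e+00]), 'qvel': array([-0.00063601, -0.00102607,  0.00069275, -0.00048398, -0.00267266,
        0.00012121]), 'effort': array([ 4.43396522e-03, -5.58212936e+01,  5.04715955e+01,  1.33406388e-02,
       -4.04497687e-04, -8.94284859e-07]), 'position': array([ 0.2207427 , -0.55770869,  0.30321424]), 'eef_rot': array([-5.77378527e-04,  9.82305754e-01,  1.87283399e-01,  1.99950622e-05]), 'force': array([-0.11704443, -0.07201061,  1.14847512]), 'wrist_torque': array([-0.02375482,  0.02808245,  0.03230004]), 'finger_force': 0.0, 'gripper_width': 0.08529573319534044}
```

View pics/scene0.png

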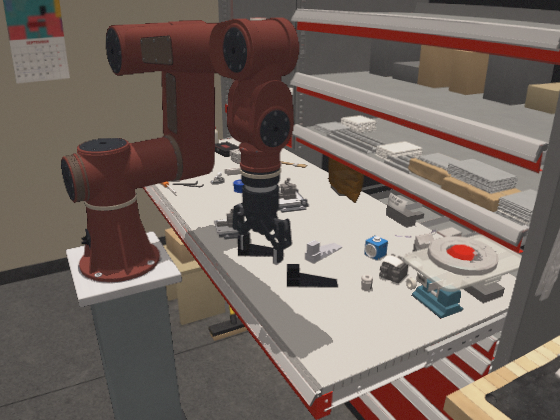

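View pics/top0.png

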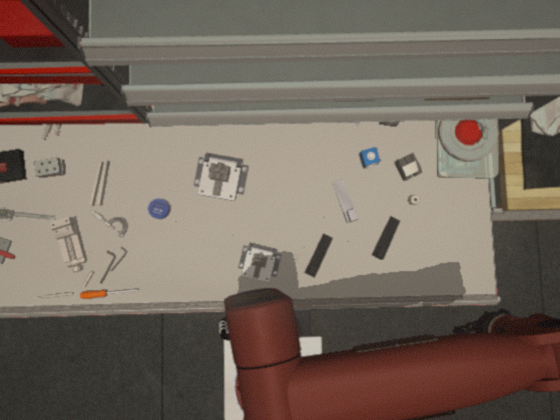

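The top view shows these candidates:
- **Wedges:** steel at (345,202), black look-alikes at (319,256) and (387,238).
- **Hinged fixtures:** larger at (221,176), smaller at (261,262).
- **Leave alone:** tin (158,208), height setter (370,157), collet (413,200).

I choose the steel wedge and the larger fixture, and check both in one close crop.

```bash
python3 - <<'E'
import cv2,numpy as np
t=cv2.imread("pics/top0.png")
a=cv2.resize(t[145:210,185:260],None,fx=5.3,fy=5.3,interpolation=cv2.INTER_CUBIC)
b=cv2.resize(t[165:230,310:385],None,fx=5.3,fy=5.3,interpolation=cv2.INTER_CUBIC)
cv2.imwrite("pics/crop0.png",np.hstack([a,b]))
E
cat > h.py <<'E'
from station import *
import cv2,numpy as np
from scipy.spatial.transform import Rotation as R
def rot(q): return R.from_quat(np.roll(q,-1))
def cast(m,uv,z):
    p=cv2.undistortPoints(np.array(uv,float).reshape(-1,1,2),m["mtx"],m["dist"]).reshape(-1,2)
    rm=np.array(m["rotation"]); r=rot(rm) if rm.size==4 else R.from_matrix(rm)
    d=r.apply(np.c_[p,np.ones(len(p))]); o=np.array(m["origin"])
    z=np.broadcast_to(z,len(p)); return o+d*((z-o[2])/d[:,2])[:,None]
def proj(m,P):
    rm=np.array(m["rotation"]); r=rot(rm) if rm.size==4 else R.from_matrix(rm)
    c=r.inv().apply(np.atleast_2d(P)-m["origin"])
    return cv2.projectPoints(c,np.zeros(3),np.zeros(3),m["mtx"],m["dist"])[0].reshape(-1,2)
E
```

```text
(no output)
```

View pics/crop0.png

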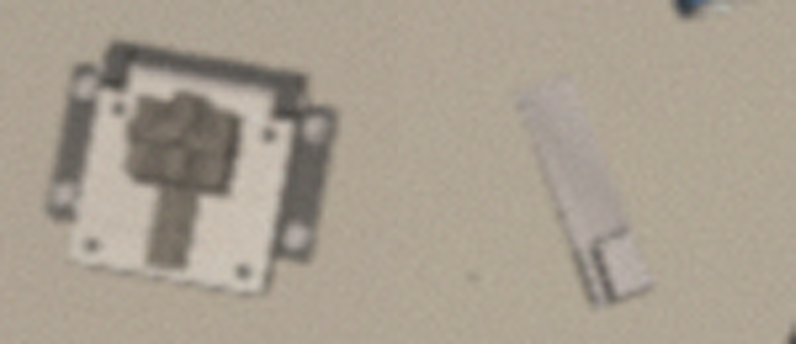

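The crop shows the larger plate with its front edge from about (70,260) to (265,293). The steel wedge has its nose at (518..572, 97..75) and its grip block top around (626,265). Both choices match the description.

Run:
```python
from h import *
m=camera_model("top"); s=5.3
c=lambda x,y,ox,oy:(ox+(x+.5)/s-.5,oy+(y+.5)/s-.5)
pl=cast(m,[c(70,260,185,145),c(265,293,185,145),c(102,88,185,145),c(296,120,185,145)],.028); print("plate",pl.round(4).tolist(),np.linalg.norm(pl[0]-pl[1]))
d=pl[0]-pl[1]; print("width dir deg",np.degrees(np.arctan2(d[1],d[0])),"push dir",np.degrees(np.arctan2(-d[0],d[1]) if 0 else np.arctan2(d[1],d[0]))-90, "mid",(pl[0]+pl[1])/2)
b=cast(m,[c(518-397,97,310,165),c(572-397,76,310,165),c(593-397,305,310,165)],[.003,.005,0]);print("wedge",b.round(4).tolist())
g=cast(m,[c(x-397,y,310,165) for x,y in((599,242),(628,231),(652,285),(612,300))],.06);print("griptop",g.round(4).tolist(),g.mean(0))
a=b[0]-b[2];print("yaw",np.degrees(np.arctan2(a[1],a[0])),np.linalg.norm(a))
st=get_state();print(rot(st["eef_rot"]).as_matrix().round(3).tolist())
w=camera_model("wrist");print(np.round(w["origin"],3), rot(w["rotation"]).as_matrix().round(3).tolist() if np.size(w["rotation"])==4 else w["rotation"])
for n,p in(("setter",(370,157)),("collet",(413,200)),("tin",(158,208)),("blk",(319,256)),("blk",(387,238)),("small",(261,262))):print(n,cast(m,[p],.03).round(3)[0])
```

```text
plate [[0.6243, 0.2334, 0.028], [0.6008, 0.1123, 0.028], [0.7327, 0.2126, 0.028], [0.7097, 0.0914, 0.028]] 0.1232798878201537
width dir deg 79.00912850733702 push dir -10.990871492662976 mid [0.61252341 0.172843   0.028     ]
wedge [[0.654, -0.216, 0.003], [0.6664, -0.2506, 0.005], [0.5204, -0.2592, 0.0]]
griptop [[0.5545, -0.2555, 0.06], [0.5608, -0.2735, 0.06], [0.5274, -0.2868, 0.06], [0.5188, -0.2621, 0.06]] [ 0.54040059 -0.26947571  0.06      ]
yaw 17.921224047288963 0.14047243355921743
[[0.93, 0.368, -0.0], [0.368, -0.93, 0.001], [0.0, -0.001, -1.0]]
[ 0.297 -0.527  0.373] [[0.369, -0.88, -0.298], [-0.929, -0.35, -0.117], [-0.001, 0.32, -0.947]]
setter [ 0.734 -0.341  0.03 ]
collet [ 0.586 -0.477  0.03 ]
tin [0.579 0.364 0.03 ]
blk [ 0.41 -0.16  0.03]
blk [ 0.463 -0.385  0.03 ]
small [0.395 0.029 0.03 ]
```

```bash
cat >> h.py <<'E'
def go(x,y,z,yaw,rel=None):
    s=get_state(); T=rot(s["eef_rot"])
    d=T.inv().apply(np.array([x,y,z])-s["position"])/.6
    G=R.from_euler("z",yaw,degrees=True)*R.from_matrix(np.diag([1.,-1,-1]))
    r=(T.inv()*G).as_rotvec()/np.pi
    print("shift",d.round(4).tolist(),"turn",r.round(4).tolist(),"q",s["q"].round(2).tolist(),"t",round(s["t"],2),"pos",s["position"].round(4),"F",s["force"].round(1),"M",s["wrist_torque"].round(2),"w",round(s["gripper_width"],4),"ff",round(s["finger_force"],1))
E
python3 -c "
from h import *
go(.54,-.2695,.25,197.3)"
```

```text
shift [0.6715, -0.2508, 0.0891] turn [0.0001, -0.0006, -0.9762] q [-1.41, 0.1, 0.1, 1.56, 0.0, 1.35] t 0.1 pos [ 0.2207 -0.5577  0.3032] F [-0.1 -0.1  1.1] M [-0.02  0.03  0.03] w 0.0853 ff 0.0
```

>>> {"op": "arm_command", "data": {"deltas": [0,0.672,-0.251,0.088,0,0,-0.976,0,0.672,-0.251,0.088,0,0,-0.976,0,0.672,-0.251,0.088,0,0,-0.976,0,0.672,-0.251,0.088,0,0,-0.976,0,0.672,-0.251,0.088,0,0,-0.976]}}

```text
t: 0.72
position: [0.4522, -0.3484, 0.2653]
eef_rot: [-0.0, 0.79, 0.613, -0.0]
force: [0.7, -0.8, -0.1]
gripper_width: 0.0851
finger_force: 0.0
```

```bash
python3 -c "
from h import *
go(.54,-.2695,.25,197.3)"
```

```text
shift [0.1637, 0.1092, 0.0255] turn [-0.0, -0.0001, -0.6758] q [-0.89, 0.01, -0.07, 1.49, -0.0, 0.94] t 0.72 pos [ 0.4522 -0.3484  0.2653] F [ 0.7 -0.8 -0.1] M [-0.07  0.    0.03] w 0.0851 ff 0.0
```

>>> {"op": "arm_command", "data": {"deltas": [0,0.164,0.109,0.0255,0,0,-0.676,0,0.164,0.109,0.0255,0,0,-0.676,0,0.164,0.109,0.0255,0,0,-0.676,0,0.164,0.109,0.0255,0,0,-0.676,0,0.164,0.109,0.0255,0,0,-0.676]}}

```text
t: 1.35
position: [0.5393, -0.2711, 0.25]
eef_rot: [-0.0, 0.427, 0.904, 0.0]
force: [0.1, -0.2, -0.1]
gripper_width: 0.0855
finger_force: 0.0
```

```bash
python3 -c "
from h import *
go(.54,-.2695,.25,197.3)"
```

```text
shift [0.0013, 0.0026, 0.0] turn [0.0001, -0.0003, -0.3772] q [-0.68, 0.11, 0.01, 1.47, -0.0, 0.2] t 1.35 pos [ 0.5393 -0.2711  0.25  ] F [ 0.1 -0.2 -0.1] M [0.07 0.03 0.01] w 0.0855 ff 0.0
```

>>> {"op": "arm_command", "data": {"deltas": [0,0.001,0.003,0,0,0,-0.377,0,0.001,0.003,0,0,0,-0.377,0,0.001,0.003,0,0,0,-0.377,0,0.001,0.003,0,0,0,-0.377,0,0.001,0.003,0,0,0,-0.377]}}

```text
t: 1.98
position: [0.5401, -0.2698, 0.2501]
eef_rot: [-0.0, -0.027, 1.0, 0.0]
force: [-0.2, -0.6, 0.0]
gripper_width: 0.0855
finger_force: 0.0
```

>>> {"op": "arm_command", "data": {"deltas": [0,0,0,0,0,0,-0.08,0,0,0,0,0,0,-0.08,0,0,0,0,0,0,-0.08]}}

```text
t: 2.35
position: [0.5401, -0.2698, 0.2501]
eef_rot: [-0.0, -0.149, 0.989, 0.0]
force: [-0.3, -0.6, 0.6]
gripper_width: 0.0852
finger_force: 0.0
```

```bash
python3 -c "
from h import *
go(.54,-.2695,.25,197.3)
cv2.imwrite('pics/w1.png',capture('wrist'))
m=camera_model('wrist')
import json;json.dump({k:np.array(v).tolist() for k,v in m.items()},open('w1.json','w'))
print(proj(m,[[.54,-.2695,.06],[.66,-.233,.005]]))"
```

```text
shift [0.0001, 0.0005, 0.0002] turn [0.0002, -0.0001, -0.0011] q [-0.68, 0.11, 0.01, 1.47, -0.0, -0.98] t 2.35 pos [ 0.5401 -0.2698  0.2501] F [-0.3 -0.6  0.6] M [-0.01  0.03  0.01] w 0.0852 ff 0.0
[[282.12622258 202.26531008]
 [281.75357412 286.06928634]]
```

View pics/w1.png

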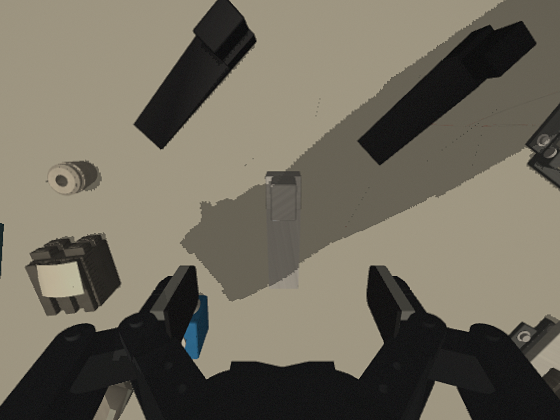

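The wrist view shows the steel wedge with its block top centred at about (283,201) and its nose at (283,288). That is within 1.5 px of the prediction. The black wedges, collet and setter are clear of the fingers, so I descend and grip.

>>> {"op": "arm_command", "data": {"deltas": [0,0,0,0.1,0,0,0,0,0,0,0.18,0,0,0,0,0,0,0.243,0,0,0,0,0,0,0.243,0,0,0], "grip_force": 60}}

```text
t: 2.9
position: [0.5384, -0.2684, 0.1015]
eef_rot: [-0.002, -0.148, 0.989, 0.002]
force: [-0.3, 0.5, 1.0]
gripper_width: 0.0853
finger_force: 0.0
```

>>> {"op": "arm_command", "data": {"deltas": [1,0,0,0,0,0,0,1,0,0,0,0,0,0,1,0,0,0,0,0,0,1,0,0,0,0,0,0,1,0,0,0,0,0,0]}}

```text
t: 3.52
position: [0.5408, -0.2703, 0.106]
eef_rot: [0.001, -0.149, 0.989, -0.001]
force: [-0.4, 0.4, 6.9]
gripper_width: 0.0234
finger_force: 58.9
```

```bash
python3 -c "
from h import *
go(.54,-.2695,.2,197.3)"
```

```text
shift [0.0008, 0.0014, -0.1567] turn [-0.0005, 0.0004, -0.0009] q [-0.68, 0.18, -0.19, 1.21, 0.0, -0.98] t 3.52 pos [ 0.5408 -0.2703  0.106 ] F [-0.4  0.4  6.9] M [ 0.22  0.01 -0.07] w 0.0234 ff 58.9
```

>>> {"op": "arm_command", "data": {"deltas": [1,0,0,-0.075,0,0,0,1,0,0,-0.15,0,0,0,1,0,0,-0.15,0,0,0]}}

```text
t: 3.9
position: [0.5418, -0.2711, 0.1989]
eef_rot: [0.002, -0.149, 0.989, -0.002]
force: [1.2, -0.9, -2.7]
gripper_width: 0.023
finger_force: 60.0
```

```bash
python3 -c "
from h import *
go(.4555,.2033,.195,169)"
```

```text
shift [-0.0955, 0.798, 0.0025] turn [-0.0014, 0.0015, 0.1563] q [-0.68, 0.12, -0.08, 1.37, -0.0, -0.98] t 3.9 pos [ 0.5418 -0.2711  0.1989] F [ 1.2 -0.9 -2.7] M [-0.    0.13  0.01] w 0.023 ff 60.0
```

>>> {"op": "arm_command", "data": {"deltas": [1,-0.005,0.04,0,0,0,0.01,1,-0.015,0.12,0,0,0,0.03,1,-0.025,0.21,0,0,0,0.05,1,-0.036,0.3,0,0,0,0.07,1,-0.047,0.39,0,0,0,0.09]}}

```text
t: 4.53
position: [0.497, -0.0362, 0.193]
eef_rot: [-0.001, -0.007, 1.0, 0.0]
force: [0.4, 0.6, -2.5]
gripper_width: 0.0234
finger_force: 60.0
```

```bash
python3 -c "
from h import *
go(.4555,.2033,.195,169)"
```

```text
shift [0.0637, 0.4002, -0.0029] turn [0.0002, -0.0006, 0.0655] q [-0.34, -0.2, -0.4, 1.37, -0.0, -0.35] t 4.53 pos [ 0.497  -0.0362  0.193 ] F [ 0.4  0.6 -2.5] M [0.04 0.01 0.01] w 0.0234 ff 60.0
```

>>> {"op": "arm_command", "data": {"deltas": [1,0.013,0.09,0,0,0,0.015,1,0.028,0.18,0,0,0,0.03,1,0.042,0.27,0,0,0,0.045,1,0.057,0.36,0,0,0,0.06,1,0.064,0.4,0,0,0,0.0655]}}

```text
t: 5.15
position: [0.4543, 0.2037, 0.193]
eef_rot: [-0.001, 0.094, 0.996, -0.0]
force: [1.0, -1.1, -3.2]
gripper_width: 0.0231
finger_force: 60.1
```

>>> {"op": "arm_command", "data": {"deltas": [1,0,0,0,0,0,0,1,0,0,0,0,0,0]}}

```text
t: 5.4
position: [0.4557, 0.2008, 0.1937]
eef_rot: [-0.001, 0.095, 0.996, -0.0]
force: [-0.1, -0.4, -2.0]
gripper_width: 0.0231
finger_force: 60.1
```

```bash
python3 -c "
from h import *
go(.4555,.2033,.115,169)
cv2.imwrite('pics/w2.png',capture('wrist'))
cv2.imwrite('pics/t2.png',capture('top'))
m=camera_model('wrist')
import json;json.dump({k:np.array(v).tolist() for k,v in m.items()},open('w2.json','w'))
print(proj(m,[[.6125,.1728,.028],[.6243,.2334,.028],[.6008,.1123,.028]]))"
```

```text
shift [0.0009, 0.0041, 0.1311] turn [-0.0003, -0.0004, 0.0008] q [0.15, -0.2, -0.4, 1.37, -0.0, 0.34] t 5.4 pos [0.4557 0.2008 0.1937] F [-0.1 -0.4 -2. ] M [0.   0.03 0.04] w 0.0231 ff 60.1
[[284.32877957 358.80193119]
 [345.09048496 358.81293139]
 [223.65727856 358.62579323]]
```

View pics/w2.png

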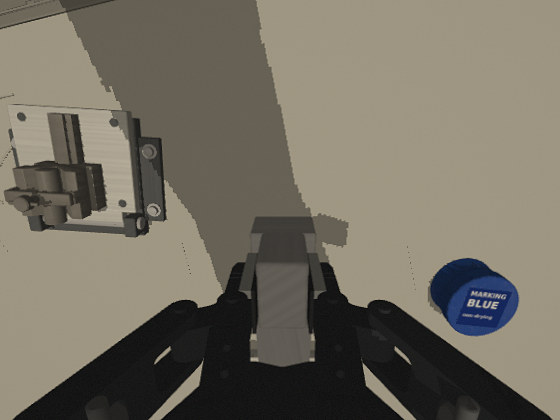

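The wrist view shows the wedge held straight between the fingers, with the smaller fixture at the left (80,170) and the tin at the right (475,298), both clear. The target plate is hidden behind the gripper. Next I lower the wedge.

>>> {"op": "arm_command", "data": {"deltas": [1,0.001,0.004,0.05,0,0,0,1,0.001,0.004,0.1,0,0,0,1,0.001,0.004,0.136,0,0,0,1,0.001,0.004,0.136,0,0,0,1,0.001,0.004,0.14,0,0,0]}}

```text
t: 6.12
position: [0.4566, 0.2034, 0.1118]
eef_rot: [0.001, 0.095, 0.995, 0.0]
force: [0.6, -0.0, -3.2]
gripper_width: 0.0229
finger_force: 60.0
```

>>> {"op": "arm_command", "data": {"deltas": [1,0,0,0.003,0,0,0,1,0,0,0.003,0,0,0]}}

```text
t: 6.38
position: [0.4562, 0.2038, 0.1095]
eef_rot: [0.0, 0.095, 0.996, 0.0]
force: [0.1, -0.6, -3.1]
gripper_width: 0.0229
finger_force: 60.0
```

```bash
python3 -c "
from h import *
go(.4555,.2033,.105,169)"
```

```text
shift [0.001, -0.001, 0.0074] turn [0.0001, 0.0003, 0.0008] q [0.16, -0.15, -0.51, 1.21, -0.0, 0.35] t 6.38 pos [0.4562 0.2038 0.1095] F [ 0.1 -0.6 -3.1] M [ 0.05  0.05 -0.01] w 0.0229 ff 60.0
```

>>> {"op": "arm_command", "data": {"deltas": [1,0,0,0.0025,0,0,0,1,0,0,0.004,0,0,0,1,0,0,0.004,0,0,0]}}

```text
t: 6.75
position: [0.4558, 0.2038, 0.1064]
eef_rot: [-0.0, 0.095, 0.996, -0.0]
force: [-0.6, 0.5, -2.9]
gripper_width: 0.023
finger_force: 60.0
```

>>> {"op": "arm_command", "data": {"deltas": [1,0,0,0.002,0,0,0,1,0,0,0.002,0,0,0]}}

```text
t: 7.0
position: [0.4559, 0.2039, 0.106]
eef_rot: [0.0, 0.095, 0.996, -0.0]
force: [-3.8, -0.6, 4.8]
gripper_width: 0.0234
finger_force: 60.9
```

```bash
python3 -c "
from h import *
go(.4555,.2033,.105,169)"
```

```text
shift [0.0005, -0.0011, 0.0017] turn [-0.0, 0.0001, 0.0008] q [0.16, -0.14, -0.51, 1.2, -0.0, 0.35] t 7.0 pos [0.4559 0.2039 0.106 ] F [-3.8 -0.6  4.8] M [-0.16  0.76 -0.02] w 0.0234 ff 60.9
```

>>> {"op": "arm_command", "data": {"deltas": [1,-0.01,0,0.001,0,0,0,1,-0.03,0,0.001,0,0,0,1,-0.05,0,0.001,0,0,0,1,-0.075,0,0.001,0,0,0,1,-0.1,0,0.001,0,0,0]}}

```text
t: 7.62
position: [0.515, 0.1929, 0.106]
eef_rot: [-0.0, 0.094, 0.996, 0.0]
force: [-9.9, 2.7, 14.0]
gripper_width: 0.023
finger_force: 62.2
```

>>> {"op": "arm_command", "data": {"deltas": [1,0,0,0,0,0,0,1,0,0,0,0,0,0]}}

```text
t: 7.88
position: [0.5165, 0.1925, 0.106]
eef_rot: [0.002, 0.095, 0.996, 0.0]
force: [3.8, -0.4, 6.0]
gripper_width: 0.0228
finger_force: 61.1
```

```bash
cat > pr.py <<'E'
from h import *
s=get_state(); M=np.array([.6125,.1728]); u=np.array([np.cos(np.radians(-11)),np.sin(np.radians(-11))])
d=s["position"][:2]-M; F=s["force"][:2]
print("mx",(d@u).round(4),"my",(d@[-u[1],u[0]]).round(4),"z",s["position"][2].round(4),"Fpush",(F@u).round(2),"Fy",(F@[-u[1],u[0]]).round(2),"Fz",s["force"][2].round(2),"M",s["wrist_torque"].round(2),"yaw",rot(s["eef_rot"]).as_matrix()[:2,0].round(4),"t",round(s["t"],2))
E
python3 pr.py; python3 -c "
from h import *
t=capture('top'); cv2.imwrite('pics/t3.png',cv2.resize(t[140:280,160:330],None,fx=4,fy=4,interpolation=cv2.INTER_CUBIC))"
```

```text
mx -0.098 my 0.001 z 0.106 Fpush 3.83 Fy 0.32 Fz 6.0 M [-0.19 -0.98  0.08] yaw [-0.9821  0.1886] t 7.88
```

View pics/t3.png

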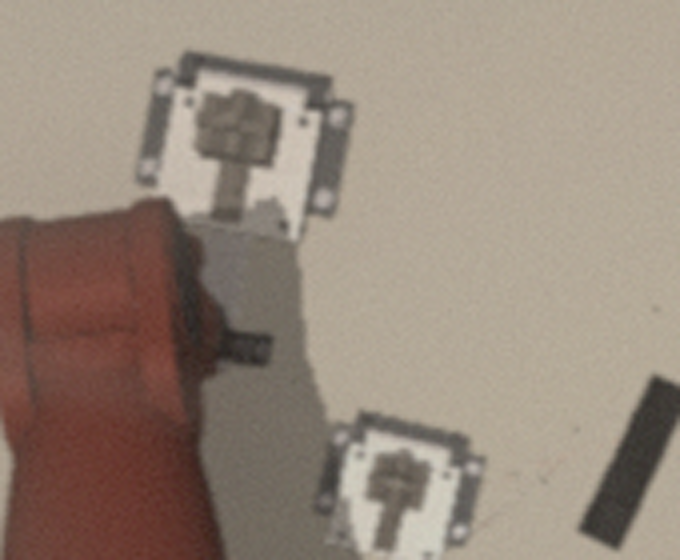

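The top crop shows the wedge, at about (225,260), entering under the middle of the large plate's front edge near (228,232). I now feel for contact in small steps.

>>> {"op": "arm_command", "data": {"deltas": [1,-0.004,0,0,0,0,0,1,-0.008,0,0,0,0,0]}}

```text
t: 8.18
position: [0.5182, 0.1923, 0.106]
eef_rot: [-0.001, 0.094, 0.996, 0.0]
force: [-13.0, 2.3, 20.4]
gripper_width: 0.0232
finger_force: 63.1
```

>>> {"op": "arm_command", "data": {"deltas": [1,-0.004,0,0,0,0,0,1,-0.008,0,0,0,0,0]}}

```text
t: 8.43
position: [0.5228, 0.1914, 0.1059]
eef_rot: [-0.001, 0.094, 0.996, 0.0]
force: [-12.1, 2.8, 19.3]
gripper_width: 0.0229
finger_force: 63.1
```

>>> {"op": "arm_command", "data": {"deltas": [1,-0.004,0,0,0,0,0,1,-0.008,0,0,0,0,0]}}

```text
t: 8.68
position: [0.5276, 0.1905, 0.106]
eef_rot: [-0.001, 0.094, 0.996, 0.0]
force: [-13.4, 1.6, 19.2]
gripper_width: 0.0233
finger_force: 63.1
```

>>> {"op": "arm_command", "data": {"deltas": [1,-0.004,0,0,0,0,0,1,-0.008,0,0,0,0,0]}}

```text
t: 8.93
position: [0.5323, 0.1896, 0.106]
eef_rot: [-0.001, 0.094, 0.996, 0.0]
force: [-13.9, 2.2, 20.3]
gripper_width: 0.0229
finger_force: 63.1
```

```bash
python3 pr.py
```

```text
mx -0.0819 my 0.0012 z 0.106 Fpush -14.02 Fy -0.53 Fz 20.33 M [ 0.11  2.35 -0.15] yaw [-0.9823  0.1874] t 8.93
```

>>> {"op": "arm_command", "data": {"deltas": [1,-0.003,0,-0.0015,0,0,0,1,-0.006,0,-0.0015,0,0,0]}}

```text
t: 9.18
position: [0.5343, 0.1892, 0.1059]
eef_rot: [-0.003, 0.094, 0.996, 0.0]
force: [-21.2, 5.1, 20.9]
gripper_width: 0.0231
finger_force: 63.3
```

>>> {"op": "arm_command", "data": {"deltas": [1,-0.003,0,0,0,0,0,1,-0.006,0,0,0,0,0]}}

```text
t: 9.43
position: [0.5371, 0.1887, 0.1059]
eef_rot: [-0.004, 0.094, 0.996, 0.0]
force: [-22.8, 4.7, 22.1]
gripper_width: 0.0229
finger_force: 63.4
```

```bash
python3 pr.py
```

```text
mx -0.0771 my 0.0012 z 0.1059 Fpush -23.26 Fy 0.22 Fz 22.13 M [ 0.35  4.14 -0.1 ] yaw [-0.9824  0.1867] t 9.43
```

>>> {"op": "arm_command", "data": {"deltas": [1,-0.003,0,-0.001,0,0,0,1,-0.006,0,-0.001,0,0,0]}}

```text
t: 9.68
position: [0.5408, 0.1879, 0.106]
eef_rot: [-0.004, 0.094, 0.996, 0.0]
force: [-20.4, 4.7, 16.4]
gripper_width: 0.023
finger_force: 62.7
```

>>> {"op": "arm_command", "data": {"deltas": [1,-0.003,0,0,0,0,0,1,-0.006,0,0,0,0,0]}}

```text
t: 9.93
position: [0.5443, 0.1872, 0.1059]
eef_rot: [-0.004, 0.094, 0.996, 0.0]
force: [-19.8, 4.6, 15.8]
gripper_width: 0.0231
finger_force: 62.7
```

```bash
python3 pr.py
```

```text
mx -0.0697 my 0.0011 z 0.1059 Fpush -20.3 Fy 0.75 Fz 15.85 M [ 0.36  3.44 -0.11] yaw [-0.9824  0.1868] t 9.93
```

Push force jumped from 14 to 22 N near mx = -0.081 and then levelled off, so that is where the plate began to lift. I want about 20 mm past that point.

>>> {"op": "arm_command", "data": {"deltas": [1,-0.003,0,0,0,0,0,1,-0.006,0,0,0,0,0]}}

```text
t: 10.18
position: [0.5479, 0.1865, 0.106]
eef_rot: [-0.004, 0.094, 0.996, 0.0]
force: [-18.8, 3.9, 16.2]
gripper_width: 0.0234
finger_force: 62.6
```

>>> {"op": "arm_command", "data": {"deltas": [1,-0.003,0,0,0,0,0,1,-0.006,0,0,0,0,0,1,-0.006,0,0,0,0,0,1,-0.006,0,0,0,0,0]}}

```text
t: 10.68
position: [0.5517, 0.1857, 0.106]
eef_rot: [-0.003, 0.094, 0.996, 0.0]
force: [-17.0, 3.4, 13.8]
gripper_width: 0.0228
finger_force: 62.3
```

```bash
python3 pr.py; python3 -c "
from h import *
t=capture('top'); a=cv2.imread('pics/t2.png'); s=capture('scene'); s0=cv2.imread('pics/scene0.png')
cv2.imwrite('pics/t4r.png',t);cv2.imwrite('pics/s4r.png',s)
f=lambda i,r,k:cv2.resize(i[r[0]:r[1],r[2]:r[3]],None,fx=k,fy=k,interpolation=cv2.INTER_CUBIC)
m=camera_model('scene');p=proj(m,[.6125,.1728,.02])[0];print(p)
x,y=p.astype(int)
r=(max(y-30,0),y+30,x-33,x+33);q=(140,205,185,260)
A=[cv2.resize(f(i,rr,5),(370,290)) for i,rr in((a,q),(t,q),(s0,r),(s,r))]
cv2.imwrite('pics/c4.png',np.vstack([np.hstack(A[:2]),np.hstack(A[2:])]))"; python3 pr.py
```

```text
mx -0.0622 my 0.0011 z 0.106 Fpush -17.34 Fy 0.05 Fz 13.76 M [ 0.31  3.09 -0.05] yaw [-0.9823  0.1869] t 10.68
[268.58992752 199.52909959]
mx -0.0622 my 0.0011 z 0.106 Fpush -17.89 Fy 0.46 Fz 14.3 M [0.34 3.09 0.  ] yaw [-0.9823  0.187 ] t 10.78
```

View pics/c4.png

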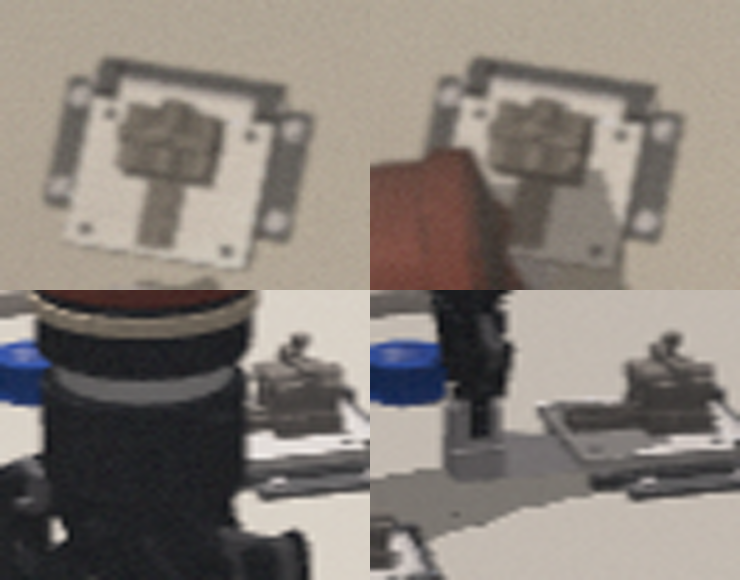

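The scene crop shows the wedge under the plate's middle, with the plate's front edge tipped up off the flange and the gripper clear of it. As a cross-check on tilt, I measure the sub-pixel shift of the V-block against the fixed flanges.

Run:
```python
from h import *
g=lambda n:cv2.imread(n,0).astype(np.float32)
def sh(a,b,x0,y0,x1,y1):
    def f(p):
        M=np.float32([[1,0,p[0]],[0,1,p[1]]]); w=cv2.warpAffine(b,M,b.shape[::-1],flags=cv2.INTER_LINEAR|cv2.WARP_INVERSE_MAP)[y0:y1,x0:x1].ravel()
        return np.corrcoef(w,a[y0:y1,x0:x1].ravel())[0,1]
    from scipy.optimize import minimize
    r=minimize(lambda p:-f(p),[0.1,-.1],method="Nelder-Mead"); return r.x.round(2),round(-r.fun,3)
a,b=g("pics/t2.png"),g("pics/t4r.png")
print("top V",sh(a,b,210,159,228,176),"flange",sh(a,b,238,161,249,190),sh(a,b,206,150,245,158))
a,b=g("pics/scene0.png"),g("pics/s4r.png")
x,y=268-33,199-30; k=66/370;kk=60/290
bx=lambda X0,Y0,X1,Y1:(int(x+X0*k),int(y+Y0*kk),int(x+X1*k),int(y+Y1*kk))
print("scene V",sh(a,b,*bx(255,30,345,140)),"flange",sh(a,b,*bx(260,170,369,215)))
m=camera_model("top");ms=camera_model("scene");u=np.array([np.cos(.192),-np.sin(.192),0])
h=np.array([.6125,.1728,.016])+.125*u; ax=np.cross(u,[0,0,1])
for th in(.012,.032,.06):
    for mm in(m,ms):
        P=np.array([.6125,.1728,.07])+.08*u; Q=h+R.from_rotvec(ax*th).apply(P-h); print(th,(proj(mm,Q)-proj(mm,P)).round(2),(Q-P).round(4))
```

```text
top V (array([ 0.1, -0.1]), np.float64(0.986)) flange (array([ 0.1, -0.1]), np.float64(0.993)) (array([ 0.1, -0.1]), np.float64(0.996))
scene V (array([ 0.1, -0.1]), np.float64(0.977)) flange (array([ 0.1, -0.1]), np.float64(0.994))
0.012 [[-0.01  0.22]] [-0.0006  0.0001 -0.0005]
0.012 [[-0.16  0.15]] [-0.0006  0.0001 -0.0005]
0.032 [[-0.04  0.6 ]] [-0.0017  0.0003 -0.0015]
0.032 [[-0.42  0.39]] [-0.0017  0.0003 -0.0015]
0.06 [[-0.07  1.11]] [-0.0031  0.0006 -0.0028]
0.06 [[-0.78  0.75]] [-0.0031  0.0006 -0.0028]
```

Run:
```python
from h import *
g=lambda n:cv2.imread(n,0).astype(np.float32)
def sh(a,b,x0,y0,x1,y1):
    W=np.eye(2,3,dtype=np.float32); c,W=cv2.findTransformECC(a[y0:y1,x0:x1].copy(),b[y0:y1,x0:x1].copy(),W,cv2.MOTION_TRANSLATION,(3,200,1e-6),None,3)
    return W[:,2].round(2),round(c,3)
a,b=g("pics/t2.png"),g("pics/t4r.png")
print("top V",sh(a,b,208,157,229,176),"flange",sh(a,b,236,161,252,192),sh(a,b,204,148,247,160))
a,b=g("pics/scene0.png"),g("pics/s4r.png")
x,y=235,169; k=66/370;kk=60/290
bx=lambda X0,Y0,X1,Y1:(int(x+X0*k),int(y+Y0*kk),int(x+X1*k),int(y+Y1*kk))
print("scene V",sh(a,b,*bx(258,30,350,140)),"flange",sh(a,b,*bx(260,185,369,225)))
```

```text
top V (array([ 0.11, -0.26], dtype=float32), 0.968) flange (array([-0.07, -0.  ], dtype=float32), 0.992) (array([-0.03,  0.01], dtype=float32), 0.999)
scene V (array([ 0.31, -0.11], dtype=float32), 0.963) flange (array([0.03, 0.01], dtype=float32), 1.0)
```

Odometry puts the lift at about 3.7 mm and vision at 2 to 3 mm. Another 4 mm of push keeps both estimates well inside the 1.5–7.5 mm window.

>>> {"op": "arm_command", "data": {"deltas": [1,-0.003,0,0,0,0,0,1,-0.0065,0,0,0,0,0,1,-0.0065,0,0,0,0,0,1,-0.0065,0,0,0,0,0,1,-0.0065,0,0,0,0,0]}}

```text
t: 11.4
position: [0.5556, 0.185, 0.106]
eef_rot: [-0.003, 0.094, 0.996, 0.0]
force: [-16.9, 3.6, 14.7]
gripper_width: 0.0226
finger_force: 62.2
```

```bash
python3 pr.py
python3 - <<'E'
from h import *
g=lambda n:cv2.imread(n,0).astype(np.float32)
def sh(a,b,x0,y0,x1,y1):
    W=np.eye(2,3,dtype=np.float32); c,W=cv2.findTransformECC(a[y0:y1,x0:x1].copy(),b[y0:y1,x0:x1].copy(),W,cv2.MOTION_TRANSLATION,(3,200,1e-6),None,3)
    return W[:,2].round(2),round(c,3)
cv2.imwrite("pics/t5r.png",capture("top"));cv2.imwrite("pics/s5r.png",capture("scene"))
print("top V",sh(g("pics/t2.png"),g("pics/t5r.png"),208,157,229,176))
x,y=235,169; k=66/370;kk=60/290
bx=lambda X0,Y0,X1,Y1:(int(x+X0*k),int(y+Y0*kk),int(x+X1*k),int(y+Y1*kk))
print("scene V",sh(g("pics/scene0.png"),g("pics/s5r.png"),*bx(258,30,350,140)))
s=cv2.imread("pics/s5r.png")[160:235,235:335]
cv2.imwrite("pics/c5.png",cv2.resize(s,None,fx=8,fy=8,interpolation=cv2.INTER_CUBIC))
E
python3 pr.py
```

```text
mx -0.0582 my 0.0012 z 0.106 Fpush -17.25 Fy 0.27 Fz 14.71 M [ 0.34  2.99 -0.04] yaw [-0.9824  0.1869] t 11.4
top V (array([ 0.09, -0.37], dtype=float32), 0.937)
scene V (array([ 0.4, -0.1], dtype=float32), 0.95)
mx -0.0582 my 0.0012 z 0.106 Fpush -17.39 Fy 1.21 Fz 14.02 M [ 0.3   2.98 -0.06] yaw [-0.9824  0.1869] t 11.5
```

View pics/c5.png

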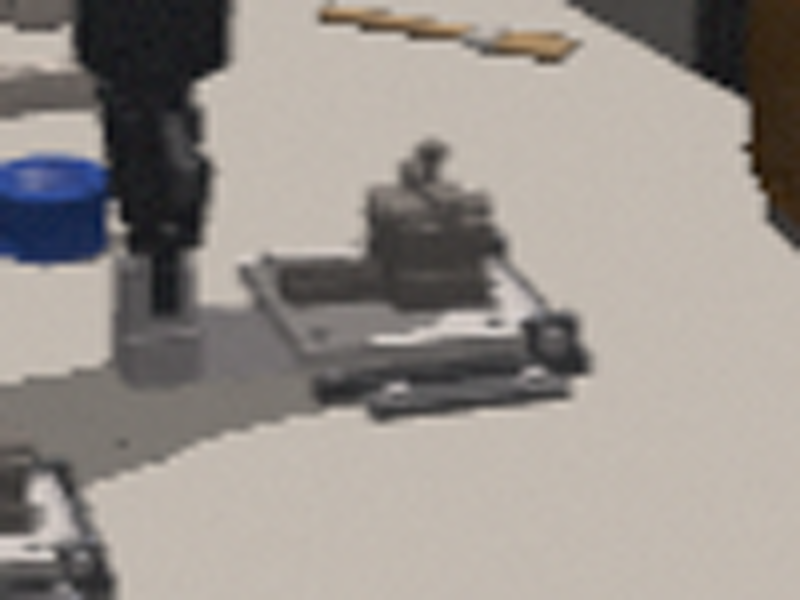

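The plate is visibly tipped up on the wedge, whose block (at about (160,300)) stands upright and flat. The gripper is clear of the plate and the tin is untouched. The vision shift grew in step with the push, putting the lift at about 3 to 4.5 mm, so I hand in.

```bash
python3 -c "
from station import *
print(hand_in())"
```

```text
the job is handed in; nothing more can be done
None
```

I handed the job in with the wedge still gripped, flat on the worktop, and the plate resting on it. I estimate the front edge at about 3–4.5 mm off its rests; the hand-in gave no verdict.

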